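# Close up the block press for a proof

### The arm

A 6-joint arm with a two-finger parallel gripper is mounted at the origin on a cart in front of the work surface, level with it; the furniture and walls round the work are solid. World frame = base frame: x ahead of the robot, y to its left, z up, the work surface at z = 0. Lengths are in mm, angles in rad, forces in N, time in s.
With the tool pointing down it reaches from about 350 to 875 mm from the base axis. Payload 4.2 kg.
Tool frame: the origin (TCP) lies on the mounting face of the last link; the fingertips stand 173 mm ahead of it and the grasp point (between the pads) lies 155 mm ahead of it; z points along the fingers, y is the line along which they close (so a half turn about z gives the same grasp; the last joint's range is limited). The gripper opens to 85 mm and grips with 20 to 120 N. Pads are 22 mm wide; open, the fingers measure 114 mm over their backs; the gripper's body (76 mm by 85 mm) begins 54 mm behind the grasp point. The pads swing forward as they close: fully open they stand 13 mm farther back than shut.
Start: joints at [1.523, 0.385, 0.008, 0, -1.194, -0.259], TCP at [188.724, 595.805, 404.712] pointing down, gripper open.
Joint ranges: [-3.14, 3.14], [-1.21, 2.06], [-1.07, 1.41], [-3.16, 2.05], [-2.99, -0.16], [-3.1, 3.1]. Speed limits (rad/s): [2.79, 2.79, 3.14, 3.14, 3.14, 3.14].

### API

Orientations are given as a unit quaternion [x, y, z, w].
In Python, from bench import arm gives the robot as it stands. The module is installed in compiled form; this text tells all that it offers.
- The arm moves only by the tool move_arm, never from a script. Its arguments are lists of equal length, an entry for each row: "fingers": the finger opening in mm, from 0 to 85.4; "travel": the shift along the tool's x, y, z in mm, a list of three; "dr": the turn, a rotation vector about the tool's x, y, z in rad, a list of three. A call has 1 to 10 rows; each row is the pose to reach, as a shift and turn from the pose commanded when the call began, along the tool's axes at that moment; what a row does not reach only later rows make up. A row lasts 1/10 s, in which the tool goes at most 50 mm and 8.59 degrees, less where a joint would pass 70% of its speed; a pose out of reach is approached as far as the arm can. A call with a gripper value outside its range is refused whole. The fingers move at their own pace and stop on an object; the grip force is fixed at half the most. Time passes only in rows, so rows that repeat a pose let the fingers close. It gives the time, the measured TCP pose, the force, the opening and the grip force at its end, in the units of the state.
- arm.read_state(): the state, without advancing time (a new reading comes with each control period).
- arm.get_image(name): name is "scene" or "top" or "wrist"; returns the picture (400x640x3 uint8, red, green, blue); there is no depth.
- arm.camera_model(name): a dict with "intrinsics" (3x3 intrinsics, pixels), "pose" (4x4, takes a point from camera to world coordinates). Camera axes: x right, y up, looking along -z (the intrinsics and any distortion apply to the point x, -y, -z); pixel columns grow to the right and rows downward; lengths in mm; the calibration is good to about 2 mm. A picture is of the moment at which its call begins: read the wrist's pose just before it. camera_model takes no time and is no camera call; for the wrist camera it gives the pose at the moment of the call.
- arm.job_done(): hands the job in; it is judged then, once.
The state is a dict: "clock": time; "joints": joint angles; "joint_vel": joint speeds; "joint_efforts": joint torques, N m; "position": TCP position; "ee_rot": TCP orientation; "contact_force": force on the tool from outside, world axes, zero at the start; "wrist_torque": the same for the moment, N m; "gripper_width": finger opening in mm; "grasp_force": force on a finger pad.
Only numpy, scipy, OpenCV 4.12 (cv2) and the standard library are available. Lean on these libraries where they do the work, as an engineer would, in place of code of your own. Each camera call takes 0.05 s, during which the arm holds its last target. There are 200 camera calls.

### The job

The inked lino block lies loosely on the bed of the small hinged printing press. Push it gently home into the corner so that it lies flush against both metal register strips, then fold the platen down onto it and throw the red-handled toggle clamp over until it locks. Leave the block seated in its corner, and leave the ink roller, the ink bottle, the paint tube and the eraser around the press where they are.

Things in the scene. Friction and masses are not known exactly. Their poses are not given: they have to be found in the camera images.
- press: Plywood press fixed to the bench: board 18 mm thick, 180 mm deep (x), 245 mm wide (y -130 to +115 mm), with a 100 mm wide tongue to y = -245 mm that carries the clamp. Origin on the bench under the bed's middle; x to the far side, y to the left (hinge side), z up. Bed surface at z = 18 mm.
- press_corner (a point): Inner corner of the two aluminium register strips (12 mm wide, 10 mm high), on the bed surface, at (70, 70, 18) mm of the press, axes as the press. The far strip's face is its plane x = 0, the left strip's face its plane y = 0; the block belongs at x < 0, y < 0, touching both.
- lino_block: Loose printing block, 60 x 90 x 23 mm (x, y, z), about 0.2 kg: wooden mount, red inked lino face with a leaf cut in it. Origin: centre of its underside; axes along its sides. Seated, its long side touches the far strip and its short side the left strip: origin at (-30, -45, 0) mm from press_corner, axes parallel to the press.
- press_lid (a joint): Platen, wooden plate 164 mm (x) by 173 mm, 12 mm thick, paper under it, a 60 mm wide steel strike plate on its free edge; hinged along the press's left side (line through press_lid_hinge along the press's x). 0 = flat on the block, grows as it opens (rad), 1.6 to 1.85 at the start; the stiff hinge keeps it where it is left.
- press_lid_hinge (a point): Middle of the platen's hinge line, at (0, 98, 47) mm of the press.
- lid_edge (a point): On the platen's outer (upper when closed) face, in the middle of its free edge, 178 mm from the hinge line; 6 mm outside the plane through the hinge line. Beyond it the strike plate goes on to 223 mm from the hinge line.
- clamp_handle (a joint): Red handle of the toggle clamp. 0 = open, leaning up 70 deg above level, away from the platen; grows as it is pushed outwards and down (rad). Dead centre 1.25; locked at its stop 1.34, 7 deg below level, pointing to the press's -y. From about 1.05 on its foot presses on the strike plate: it resists (about 10 N) until it snaps over. Open, the arm with the foot stands upright beside it, 135 mm high.
- press_clamp_pivot (a point): Axis of the clamp handle (parallel to the press's x), at (0, -213, 87) mm of the press.
- handle_grip (a point): On the axis of the red handle grip (19 mm thick), 90 mm from the clamp pivot; the red grip runs from 50 to 120 mm from the pivot.
- brayer: Bystander: rubber ink roller with wooden handle, 179 x 107 x 35 mm, behind on the left; origin on the bench under its middle.
- ink_red: Bystander: bottle of red ink, 38 mm across, 60 mm high, standing behind the press on the right.
- eraser: Bystander: eraser 19 x 42 x 12 mm, in front on the right.
- paint_tube: Bystander: white and red paint tube, 26 x 100 x 20 mm, lying behind the press.

How it is judged:
By the outcome, as a careful person would: the job done as asked, in the order asked, and still so for the second after the job is handed in, with the robot touching nothing.
It also fails if it takes over 72 s, if anything falls off the work surface, if the arm or the gripper's body presses on something with over 40 N, if the wrist force passes 120 N, or if a joint passes its speed limit or range.

## Working session

There is one attempt and no reset: what is moved stays moved. The work goes in short steps, Python scripts to look and compute and a tool call to move; the robot and the scene stay as the last step left them, time stands still between calls to the robot, and variables do not carry over. Pictures are saved under pics/ and viewed, at most 10 in all, crops included, and the job is handed in when it is done.

Besides the shell and the picture viewer there is one more tool, called after ">>>" in YAML: its name, and indented under it one key for each argument. move_arm: Moves the arm, as the interface text tells. Its arguments: {"type":"object","properties":{"fingers":{"type":"array","items":{"type":"number"}},"travel":{"type":"array","items":{"type":"array","items":{"type":"number"}}},"dr":{"type":"array","items":{"type":"array","items":{"type":"number"}}}},"required":["fingers","travel","dr"]}

```bash
mkdir -p pics; ls; python3 - <<'E'
from bench import arm
import cv2,numpy as np
print(arm.read_state())
for n in("scene","top"):
    im=arm.get_image(n); cv2.imwrite(f"pics/{n}0.png",im[:,:,::-1])
    m=arm.camera_model(n); print(n,{k:np.round(v,3).tolist() for k,v in m.items()})
E
```

```text
pics
{'clock': 0.0, 'joints': array([ 1.52267505e+00,  3.85553586e-01,  6.61990048e-03, -5.36157732e-04,
       -1.19401850e+00, -2.58607208e-01]), 'joint_vel': array([ 0.00025616, -0.00078716,  0.0008446 , -0.00056858,  0.00235736,
       -0.00037015]), 'joint_efforts': array([ 6.51883420e-04, -3.92293561e+01,  1.88393354e+01,  4.18601230e+00,
       -4.62678523e-03, -4.07615360e-06]), 'position': array([188.60813124, 595.63779248, 403.61513504]), 'ee_rot': array([ 9.88247019e-01, -1.52861393e-01, -1.34553957e-04,  1.09814229e-03]), 'contact_force': array([ 0.29032891,  0.10296256, -0.62510681]), 'wrist_torque': array([-0.06569354, -0.00317191, -0.06503701]), 'grasp_force': 0.0, 'gripper_width': 85.33002608535688}
scene {'intrinsics': [[388.046, 0.0, 321.002], [0.0, 388.046, 198.065], [0.0, 0.0, 1.0]], 'pose': [[0.496, 0.552, -0.671, -39.176], [-0.868, 0.336, -0.366, -386.094], [0.023, 0.764, 0.645, 710.037], [0.0, 0.0, 0.0, 1.0]]}
top {'intrinsics': [[372.877, 0.0, 313.61], [0.0, 372.877, 202.44], [0.0, 0.0, 1.0]], 'pose': [[0.044, 0.976, -0.213, 372.583], [-0.999, 0.042, -0.011, -65.696], [-0.001, 0.213, 0.977, 1013.683], [0.0, 0.0, 0.0, 1.0]]}
```

View pics/scene0.png

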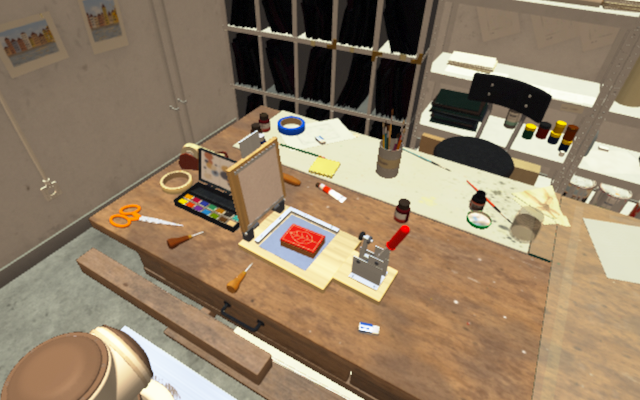

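View pics/top0.png

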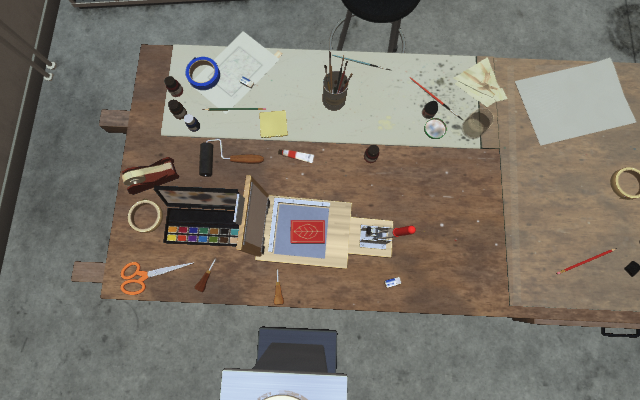

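The scene view shows the press with its lid up at about (258,190), the red block at (302,240) and the clamp with its red handle at (398,237). In the top view the block is at (307,231), the handle at (403,231), and the board runs from x≈258 to 392. The bystanders are the brayer at (225,158), the tube at (298,156), the ink at (371,152) and the eraser at (393,282).

```bash
cat > h.py <<'E'
from bench import arm
import cv2,numpy as np
from scipy.spatial.transform import Rotation as R
def onplane(m,uv,z):
    K,P=np.array(m["intrinsics"]),np.array(m["pose"])
    uv=np.atleast_2d(np.asarray(uv,float))
    d=np.c_[(uv[:,0]-K[0,2])/K[0,0],-(uv[:,1]-K[1,2])/K[1,1],-np.ones(len(uv))]@P[:3,:3].T
    return P[:3,3]+d*((z-P[2,3])/d[:,2])[:,None]
def proj(m,p):
    K,P=np.array(m["intrinsics"]),np.array(m["pose"])
    c=(np.atleast_2d(p)-P[:3,3])@P[:3,:3]
    return np.c_[K[0,0]*c[:,0]/-c[:,2]+K[0,2],K[1,1]*-c[:,1]/-c[:,2]+K[1,2]]
def red(im):
    h=cv2.cvtColor(im,cv2.COLOR_RGB2HSV)
    return (((h[...,0]<8)|(h[...,0]>172))&(h[...,1]>150)&(h[...,2]>90)).astype(np.uint8)
def tcp():
    s=arm.read_state(); T=np.eye(4); T[:3,:3]=R.from_quat(s["ee_rot"]).as_matrix(); T[:3,3]=s["position"]; return T
E
python3 - <<'E'
from h import *
np.set_printoptions(precision=2,suppress=True)
m=arm.camera_model("top"); im=cv2.imread("pics/top0.png")[:,:,::-1].copy()
cs,_=cv2.findContours(red(im),0,2)
for c in cs:
    if cv2.contourArea(c)>30:
        r=cv2.minAreaRect(c); print(r, onplane(m,[r[0]],41)[0]); 
        if cv2.contourArea(c)>300: print(onplane(m,cv2.boxPoints(r),41))
print("board corners-ish",onplane(m,[[258,262],[347,267],[352,204],[391,256],[393,220]],18))
T=tcp();C=np.array(arm.camera_model("wrist")["pose"]); print("wrist cam in tcp\n",np.linalg.inv(T)@C, arm.camera_model("wrist")["intrinsics"],T)
cv2.imwrite("pics/top_crop.png",cv2.resize(im[175:275,235:420,::-1],None,fx=4.3,fy=4.3,interpolation=cv2.INTER_CUBIC))
E
```

```text
((587.7139892578125, 260.0056457519531), (2.8337459564208984, 50.68862533569336), 67.06790161132812) [ 462.99 -768.44   41.  ]
((403.93597412109375, 230.6480255126953), (8.407615661621094, 22.718454360961914), 79.69515228271484) [ 518.79 -295.42   41.  ]
((307.5, 231.5), (21.0, 33.0), 90.0) [505.55 -42.55  41.  ]
[[531.54   2.3   41.  ]
 [535.32 -84.78  41.  ]
 [479.88 -86.87  41.  ]
 [476.14  -0.83  41.  ]]
((158.7249755859375, 175.28977966308594), (7.712413787841797, 31.248573303222656), 77.19573211669922) [641.41 368.13  41.  ]
((291.5, 154.0), (6.0, 7.0), 90.0) [717.72  11.46  41.  ]
board corners-ish [[ 422.03   84.81   18.  ]
 [ 419.24 -150.35   18.  ]
 [ 589.44 -159.83   18.  ]
 [ 453.05 -266.09   18.  ]
 [ 550.   -271.55   18.  ]]
wrist cam in tcp
 [[ 0.    0.95  0.31 79.39]
 [ 1.   -0.    0.   -0.53]
 [ 0.    0.31 -0.95 29.88]
 [ 0.    0.    0.    1.  ]] [[338.77   0.   321.59]
 [  0.   338.77 196.12]
 [  0.     0.     1.  ]] [[  0.95  -0.3   -0.   188.67]
 [ -0.3   -0.95  -0.   595.66]
 [  0.     0.    -1.   403.74]
 [  0.     0.     0.     1.  ]]
```

View pics/top_crop.png

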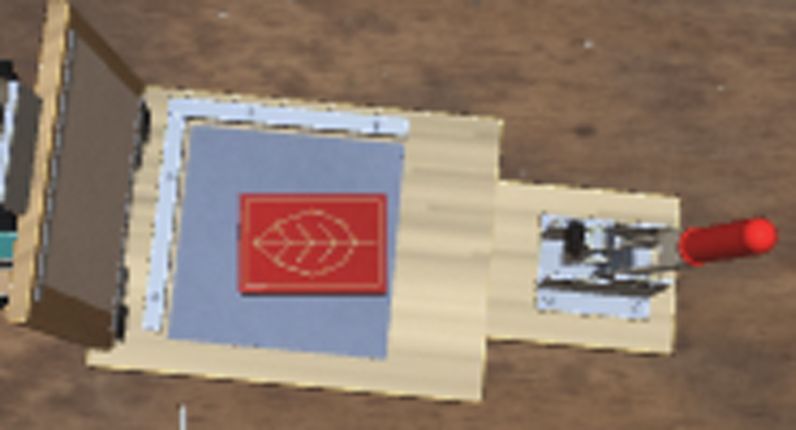

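The top crop shows the board with its strips meeting at upper left, crop (180,115), the block turned a few degrees at (313,243), the clamp at (610,265) and the red grip running from (685,245) to (770,237). Next I move the wrist camera over the press for a closer measurement.

>>> move_arm:
  fingers: [0,0,0,0,0,0,0,0,0,0]
  travel:
    - [475,537,-116]
    - [475,537,-116]
    - [475,537,-116]
    - [475,537,-116]
    - [475,537,-116]
    - [475,537,-116]
    - [475,537,-116]
    - [475,537,-116]
    - [475,537,-116]
    - [475,537,-116]
  dr:
    - [0,0,-0.255]
    - [0,0,-0.255]
    - [0,0,-0.255]
    - [0,0,-0.255]
    - [0,0,-0.255]
    - [0,0,-0.255]
    - [0,0,-0.255]
    - [0,0,-0.255]
    - [0,0,-0.255]
    - [0,0,-0.255]

```text
clock: 1.1
position: [388.8, 142.5, 484.9]
ee_rot: [1.0, -0.026, 0.0, -0.0]
contact_force: [1.2, 0.6, 0.4]
gripper_width: 0.3
grasp_force: 0.0
```

>>> move_arm:
  fingers: [0,0,0,0,0,0,0]
  travel:
    - [101,197,-35]
    - [101,197,-35]
    - [101,197,-35]
    - [101,197,-35]
    - [101,197,-35]
    - [101,197,-35]
    - [101,197,-35]
  dr:
    - [0,0,0]
    - [0,0,0]
    - [0,0,0]
    - [0,0,0]
    - [0,0,0]
    - [0,0,0]
    - [0,0,0]

```text
clock: 1.8
position: [479.5, -57.7, 518.8]
ee_rot: [1.0, -0.027, -0.001, -0.0]
contact_force: [0.2, 0.1, -0.1]
gripper_width: 0.3
grasp_force: 0.0
```

```bash
python3 - <<'E'
from h import *
import pickle
np.set_printoptions(precision=2,suppress=True)
m=arm.camera_model("wrist"); im=arm.get_image("wrist"); print(tcp())
cv2.imwrite("pics/w1.png",im[:,:,::-1]); pickle.dump(m,open("w1.pkl","wb"))
E
```

```text
[[  1.    -0.05  -0.   479.23]
 [ -0.05  -1.     0.   -57.18]
 [ -0.    -0.    -1.   518.99]
 [  0.     0.     0.     1.  ]]
```

View pics/w1.png

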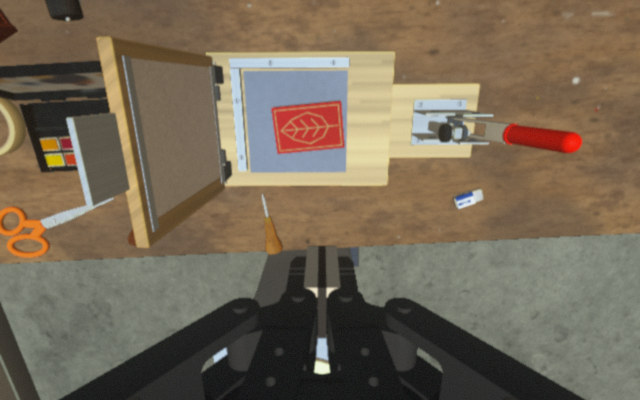

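The wrist view shows the board's right edge from (394,52) to (387,185), the tongue end from (479,84) to (471,157), the strips' inner corner near (244,68), the block at (308,127) and the lid leaning left.

```bash
python3 - <<'E'
from h import *
import pickle
np.set_printoptions(precision=2,suppress=True)
m=pickle.load(open("w1.pkl","rb")); im=cv2.imread("pics/w1.png"); g=cv2.GaussianBlur(cv2.cvtColor(im,cv2.COLOR_BGR2GRAY),(3,3),0).astype(float)
def edge(p0,p1,n,sign,half=6,N=40):
    # strongest gradient across the segment p0-p1, along direction n (bright->dark: sign -1)
    p0,p1,n=map(lambda a:np.array(a,float),(p0,p1,n)); t=np.arange(-half,half+.01,.25); out=[]
    for s in np.linspace(0,1,N):
        q=p0+(p1-p0)*s+t[:,None]*n
        v=cv2.remap(g.astype(np.float32),q[:,0].astype(np.float32)[None],q[:,1].astype(np.float32)[None],1)[0]
        d=np.gradient(v)*sign; k=d.argmax(); out.append(q[k])
    return np.array(out)
def line(uv,z):
    w=onplane(m,uv,z)[:,:2]; 
    for _ in range(5):
        c=np.median(w,0) if _==0 else w.mean(0)
        d=cv2.fitLine(w.astype(np.float32),cv2.DIST_HUBER,0,.01,.01).ravel(); c=d[2:];d=d[:2]
        r=(w-c)@[-d[1],d[0]]; k=abs(r)<max(2*np.median(abs(r)),.8); w=w[k]
    return c,d,len(w)
L={"right":line(edge((393,60),(388,180),(1,0),-1),18),"near":line(edge((240,186),(383,185),(0,1),-1),18),
"far":line(edge((240,51),(388,51),(0,-1),-1),18),"end":line(edge((478,90),(472,152),(1,0),-1),18),
"tfar":line(edge((402,84),(472,84),(0,-1),-1),18),"tnear":line(edge((395,157),(465,157),(0,1),-1),18),
"stripF":line(edge((255,67),(342,67),(0,1),-1,5),28),"stripL":line(edge((244,80),(243,165),(1,0),-1,5),28)}
for k,(c,d,n) in L.items():
    a=np.degrees(np.arctan2(d[1],d[0])); a=(a+45)%90-45; print(k,c,round(a,2),n)
cs,_=cv2.findContours(red(im[:,:,::-1]),0,1)
for c in cs:
    if cv2.contourArea(c)>200:
        r=cv2.minAreaRect(c); P=onplane(m,cv2.boxPoints(r),41); print(r,onplane(m,[r[0]],41)[0]); print(P, np.linalg.norm(np.diff(P,axis=0),axis=1))
E
```

```text
right [ 510.32 -152.4 ] -2.71 15
near [421.91 -39.04] -3.02 40
far [600.66 -47.56] -2.44 39
end [ 497.48 -266.38] -2.96 30
tfar [ 552.28 -216.35] -3.05 40
tnear [ 454.35 -206.62] -3.03 40
stripF [583.32 -30.02] -3.05 34
stripL [518.04  47.36] -2.86 40
((542.309326171875, 138.2714080810547), (79.31269836425781, 21.806047439575195), 8.530766487121582) [ 476.98 -347.66   41.  ]
[[ 473.32 -294.72   41.  ]
 [ 501.31 -295.77   41.  ]
 [ 480.61 -400.12   41.  ]
 [ 451.91 -401.15   41.  ]] [ 28.   106.38  28.72]
((307.99505615234375, 126.95050811767578), (45.27418899536133, 68.45854949951172), 84.2894058227539) [508.01 -40.52  41.  ]
[[534.6    4.37  41.  ]
 [538.38 -83.13  41.  ]
 [480.49 -87.    41.  ]
 [476.18   4.14  41.  ]] [87.58 58.02 91.24]
```

>>> move_arm:
  fingers: [0,0,0,0,0,0,0,0,0,0]
  travel:
    - [-30,-18,45]
    - [-30,-18,90]
    - [-30,-18,135]
    - [-30,-18,180]
    - [-30,-18,225]
    - [-30,-18,265]
    - [-30,-18,290]
    - [-30,-18,308]
    - [-30,-18,321]
    - [-30,-18,321]
  dr:
    - [0,0,0]
    - [0,0,0]
    - [0,0,0]
    - [0,0,0]
    - [0,0,0]
    - [0,0,0]
    - [0,0,0]
    - [0,0,0]
    - [0,0,0]
    - [0,0,0]

```text
clock: 2.85
position: [449.6, -36.9, 197.2]
ee_rot: [1.0, -0.025, -0.002, 0.001]
contact_force: [-1.5, -0.2, -0.1]
gripper_width: 0.2
grasp_force: 0.0
```

>>> move_arm:
  fingers: [0,0,0,0,0,0,0,0,0,0]
  travel:
    - [10,0,0]
    - [16,0,0]
    - [21,0,0]
    - [26,0,0]
    - [31,0,0]
    - [36,0,0]
    - [41,0,0]
    - [46,0,0]
    - [50,0,0]
    - [53,0,0]
  dr:
    - [0,0,0]
    - [0,0,0]
    - [0,0,0]
    - [0,0,0]
    - [0,0,0]
    - [0,0,0]
    - [0,0,0]
    - [0,0,0]
    - [0,0,0]
    - [0,0,0]

```text
clock: 3.85
position: [503.7, -40.6, 198.5]
ee_rot: [1.0, -0.026, -0.0, 0.0]
contact_force: [-1.8, 0.1, 2.1]
gripper_width: 0.1
grasp_force: 0.8
```

>>> move_arm:
  fingers: [0,0,0,0,0]
  travel:
    - [2,0,0]
    - [4,0,0]
    - [5.5,0,0]
    - [7,0,0]
    - [7,0,0]
  dr:
    - [0,0,0]
    - [0,0,0]
    - [0,0,0]
    - [0,0,0]
    - [0,0,0]

```text
clock: 4.35
position: [510.2, -41.0, 198.5]
ee_rot: [1.0, -0.026, -0.0, 0.0]
contact_force: [-1.3, -0.8, -0.2]
gripper_width: -0.0
grasp_force: 0.8
```

>>> move_arm:
  fingers: [0,0,0,0]
  travel:
    - [1,0,0]
    - [2,0,0]
    - [2.5,0,0]
    - [2.5,0,0]
  dr:
    - [0,0,0]
    - [0,0,0]
    - [0,0,0]
    - [0,0,0]

```text
clock: 4.75
position: [511.2, -41.3, 198.2]
ee_rot: [1.0, -0.026, -0.003, 0.0]
contact_force: [-7.0, -0.7, 5.2]
gripper_width: 0.3
grasp_force: 3.3
```

```bash
python3 - <<'E'
from h import *
im=arm.get_image("wrist"); print(arm.read_state()["contact_force"],arm.read_state()["position"])
cv2.imwrite("pics/w2.png",im[:,:,::-1])
E
```

```text
[-6.53736065  1.66633288  4.38914508] [511.1892141  -41.28361347 198.20398527]
```

View pics/w2.png

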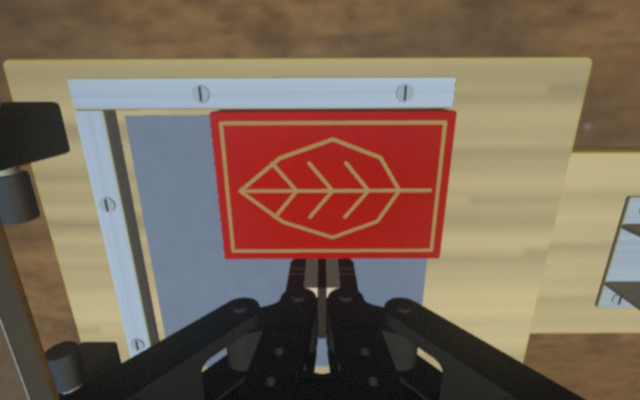

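The block now lies flush along the far strip, with its far edge at row 110 all along and force about 7 N. Next I go round to its right face.

>>> move_arm:
  fingers: [0,0,0,0,0,0,0]
  travel:
    - [-15,0,0]
    - [-25,10,0]
    - [-25,45,0]
    - [-25,73,0]
    - [5,73,0]
    - [40,73,0]
    - [40,73,0]
  dr:
    - [0,0,0]
    - [0,0,0]
    - [0,0,0]
    - [0,0,0]
    - [0,0,0]
    - [0,0,0]
    - [0,0,0]

```text
clock: 5.5
position: [553.3, -116.9, 199.3]
ee_rot: [1.0, -0.026, 0.004, 0.0]
contact_force: [-0.6, 0.2, -0.1]
gripper_width: 0.2
grasp_force: 0.0
```

>>> move_arm:
  fingers: [0,0,0,0,0,0,0,0,0,0]
  travel:
    - [0,-8,0]
    - [0,-13,0]
    - [0,-18,0]
    - [0,-23,0]
    - [0,-28,0]
    - [0,-33,0]
    - [0,-38,0]
    - [0,-43,0]
    - [0,-46,0]
    - [0,-49,0]
  dr:
    - [0,0,0]
    - [0,0,0]
    - [0,0,0]
    - [0,0,0]
    - [0,0,0]
    - [0,0,0]
    - [0,0,0]
    - [0,0,0]
    - [0,0,0]
    - [0,0,0]

```text
clock: 6.5
position: [551.4, -67.0, 198.6]
ee_rot: [1.0, -0.026, -0.0, 0.0]
contact_force: [-0.5, -0.9, 0.7]
gripper_width: -0.0
grasp_force: 1.0
```

>>> move_arm:
  fingers: [0,0,0,0,0,0]
  travel:
    - [0,-2,0]
    - [0,-4,0]
    - [0,-5,0]
    - [0,-6,0]
    - [0,-7,0]
    - [0,-7,0]
  dr:
    - [0,0,0]
    - [0,0,0]
    - [0,0,0]
    - [0,0,0]
    - [0,0,0]
    - [0,0,0]

```text
clock: 7.1
position: [551.9, -60.0, 198.5]
ee_rot: [1.0, -0.026, -0.0, -0.0]
contact_force: [-1.9, -2.0, 0.4]
gripper_width: 0.3
grasp_force: 0.7
```

>>> move_arm:
  fingers: [0,0,0]
  travel:
    - [0,-1,0]
    - [0,-2,0]
    - [0,-2,0]
  dr:
    - [0,0,0]
    - [0,0,0]
    - [0,0,0]

```text
clock: 7.4
position: [552.0, -59.3, 198.6]
ee_rot: [1.0, -0.026, -0.0, 0.001]
contact_force: [-0.2, -8.5, 0.2]
gripper_width: -0.3
grasp_force: 4.4
```

>>> move_arm:
  fingers: [0,0,0,0,0,0,0,0,0]
  travel:
    - [0,14,0]
    - [-35,14,0]
    - [-71,14,0]
    - [-71,-20,0]
    - [-71,-57,0]
    - [-60,-57,0]
    - [-50,-57,0]
    - [-46,-57,0]
    - [-44,-57,0]
  dr:
    - [0,0,0]
    - [0,0,0]
    - [0,0,0]
    - [0,0,0]
    - [0,0,0]
    - [0,0,0]
    - [0,0,0]
    - [0,0,0]
    - [0,0,0]

```text
clock: 8.3
position: [511.6, 0.2, 198.3]
ee_rot: [1.0, -0.027, -0.0, -0.0]
contact_force: [0.2, -0.8, 0.4]
gripper_width: 0.2
grasp_force: 0.0
```

>>> move_arm:
  fingers: [0,0,0,0]
  travel:
    - [1,0,0]
    - [2,0,0]
    - [3,0,0]
    - [3,0,0]
  dr:
    - [0,0,0]
    - [0,0,0]
    - [0,0,0]
    - [0,0,0]

```text
clock: 8.7
position: [512.9, 0.3, 198.2]
ee_rot: [1.0, -0.026, -0.002, 0.001]
contact_force: [-3.6, -2.0, 1.4]
gripper_width: 0.0
grasp_force: 1.8
```

```bash
python3 - <<'E'
from h import *
im=arm.get_image("wrist"); print(arm.read_state()["contact_force"],arm.read_state()["position"])
cv2.imwrite("pics/w3.png",im[:,:,::-1])
E
```

```text
[-4.05959098 -1.24688454  2.20994396] [5.12886634e+02 3.66980626e-01 1.98213998e+02]
```

View pics/w3.png

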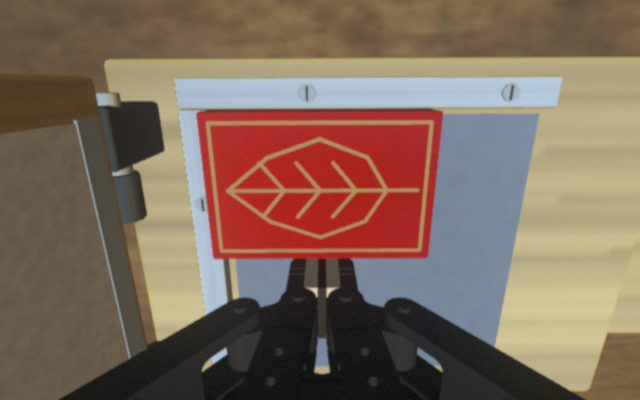

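The block is seated in the corner against both strips: its far edge lies on the strip at row 110 and its left side on the left strip. Next I measure the lid angle from the first wrist view and back off.

>>> move_arm:
  fingers: [0,0,0,0,0,0,0,0]
  travel:
    - [-12,0,0]
    - [-20,5,-30]
    - [-20,30,-80]
    - [-20,30,-130]
    - [-20,30,-180]
    - [-20,30,-230]
    - [-20,30,-270]
    - [-20,30,-270]
  dr:
    - [0,0,0]
    - [0,0,0]
    - [0,0,0]
    - [0,0,0]
    - [0,0,0]
    - [0,0,0]
    - [0,0,0]
    - [0,0,0]

```text
clock: 9.55
position: [493.0, -27.9, 476.4]
ee_rot: [1.0, -0.025, 0.009, -0.001]
contact_force: [0.7, 0.8, -1.2]
gripper_width: -0.1
grasp_force: 0.0
```

```bash
python3 - <<'E'
from h import *
import pickle
m=pickle.load(open("w1.pkl","rb")); X=np.array([.9986,-.0523]);Y=np.array([.0523,.9986])
def P(x,y,z): return [*(X*(513.3+x)+Y*(4.6+y)),z]
for f in np.arange(1.55,1.9,.05):
    q=lambda x,r,o:P(x,98-r*np.cos(f)+o*np.sin(f),47+r*np.sin(f)+o*np.cos(f))
    print(round(f,2),proj(m,[q(30,223,0),q(-30,223,0),q(82,178,-6),q(-82,178,-6),q(82,178,6),q(-82,178,6)]).round(0).tolist())
E
```

```text
1.55 [[116.0, 115.0], [132.0, 205.0], [146.0, 35.0], [177.0, 244.0], [129.0, 35.0], [163.0, 244.0]]
1.6 [[98.0, 115.0], [116.0, 205.0], [133.0, 35.0], [166.0, 244.0], [116.0, 35.0], [153.0, 244.0]]
1.65 [[81.0, 115.0], [101.0, 205.0], [121.0, 35.0], [156.0, 244.0], [105.0, 35.0], [143.0, 244.0]]
1.7 [[65.0, 115.0], [86.0, 204.0], [109.0, 35.0], [146.0, 244.0], [93.0, 35.0], [133.0, 243.0]]
1.75 [[50.0, 115.0], [71.0, 203.0], [97.0, 35.0], [136.0, 243.0], [83.0, 36.0], [124.0, 242.0]]
1.8 [[36.0, 115.0], [58.0, 202.0], [86.0, 36.0], [127.0, 243.0], [73.0, 36.0], [116.0, 241.0]]
1.85 [[23.0, 114.0], [46.0, 201.0], [76.0, 36.0], [119.0, 242.0], [64.0, 37.0], [108.0, 240.0]]
```

>>> move_arm:
  fingers: [0,0,0,0,0,0,0,0,0]
  travel:
    - [10,-10,-40]
    - [20,-55,-40]
    - [20,-100,-40]
    - [20,-145,-40]
    - [20,-172,-30]
    - [20,-172,0]
    - [20,-172,40]
    - [20,-172,70]
    - [20,-172,70]
  dr:
    - [0,0,0]
    - [0,0,0]
    - [0,0,0]
    - [0,0,0]
    - [0,0,0]
    - [0,0,0]
    - [0,0,0]
    - [0,0,0]
    - [0,0,0]

```text
clock: 10.45
position: [520.0, 142.6, 393.7]
ee_rot: [1.0, -0.026, -0.004, 0.002]
contact_force: [-0.7, -0.8, -0.2]
gripper_width: -0.0
grasp_force: 0.0
```

>>> move_arm:
  fingers: [0,0,0,0,0,0,0,0,0]
  travel:
    - [0,12,5]
    - [0,22,8]
    - [0,34,10]
    - [0,47,10]
    - [0,61,11]
    - [0,75,12]
    - [0,91,15]
    - [0,107,20]
    - [0,107,20]
  dr:
    - [0,0,0]
    - [0,0,0]
    - [0,0,0]
    - [0,0,0]
    - [0,0,0]
    - [0,0,0]
    - [0,0,0]
    - [0,0,0]
    - [0,0,0]

```text
clock: 11.35
position: [514.9, 33.6, 377.0]
ee_rot: [1.0, -0.027, -0.002, 0.001]
contact_force: [-0.2, -0.2, 0.8]
gripper_width: 0.2
grasp_force: 0.0
```

```bash
python3 - <<'E'
from h import *
im=arm.get_image("scene"); cv2.imwrite("pics/s2.png",cv2.resize(im[60:320,200:460,::-1],None,fx=2.2,fy=2.2))
E
```

```text
(no output)
```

View pics/s2.png

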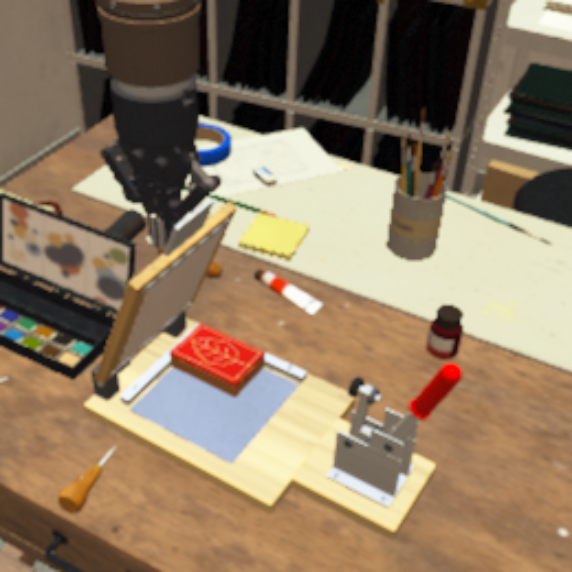

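The lid is folding over with the fingertips behind its upper edge, and the block is still seated. I continue along the arc.

>>> move_arm:
  fingers: [0,0,0,0,0,0,0,0,0,0]
  travel:
    - [0,15,6]
    - [0,30,14]
    - [0,43,23]
    - [0,56,33]
    - [0,67,45]
    - [0,78,58]
    - [0,87,71]
    - [0,95,86]
    - [0,101,101]
    - [0,104,110]
  dr:
    - [0,0,0]
    - [0,0,0]
    - [0,0,0]
    - [0,0,0]
    - [0,0,0]
    - [0,0,0]
    - [0,0,0]
    - [0,0,0]
    - [0,0,0]
    - [0,0,0]

```text
clock: 12.4
position: [509.6, -69.2, 266.4]
ee_rot: [1.0, -0.027, -0.002, 0.0]
contact_force: [-0.6, -0.7, 2.0]
gripper_width: 0.2
grasp_force: 0.8
```

>>> move_arm:
  fingers: [0,0,0,0,0,0,0]
  travel:
    - [0,2,8]
    - [0,3,16]
    - [0,4,23]
    - [0,5,29]
    - [0,5,34]
    - [0,5,37]
    - [0,5,37]
  dr:
    - [0,0,0]
    - [0,0,0]
    - [0,0,0]
    - [0,0,0]
    - [0,0,0]
    - [0,0,0]
    - [0,0,0]

```text
clock: 13.1
position: [510.2, -72.8, 231.2]
ee_rot: [1.0, -0.026, -0.0, -0.0]
contact_force: [-0.6, -0.4, 0.2]
gripper_width: 0.1
grasp_force: 0.0
```

>>> move_arm:
  fingers: [0,0,0,0]
  travel:
    - [0,0,1]
    - [0,0,2]
    - [0,0,3]
    - [0,0,3]
  dr:
    - [0,0,0]
    - [0,0,0]
    - [0,0,0]
    - [0,0,0]

```text
clock: 13.5
position: [510.3, -72.9, 228.7]
ee_rot: [1.0, -0.026, 0.0, -0.0]
contact_force: [0.1, 0.9, 1.1]
gripper_width: 0.4
grasp_force: 0.2
```

>>> move_arm:
  fingers: [0,0,0,0]
  travel:
    - [0,0,1]
    - [0,0,2]
    - [0,0,3]
    - [0,0,3]
  dr:
    - [0,0,0]
    - [0,0,0]
    - [0,0,0]
    - [0,0,0]

```text
clock: 13.9
position: [510.4, -73.0, 226.5]
ee_rot: [1.0, -0.026, 0.0, 0.0]
contact_force: [-1.8, 0.3, 7.2]
gripper_width: -0.1
grasp_force: 3.6
```

>>> move_arm:
  fingers: [0,0,0,0]
  travel:
    - [0,0,0.5]
    - [0,0,1]
    - [0,0,1]
    - [0,0,1]
  dr:
    - [0,0,0]
    - [0,0,0]
    - [0,0,0]
    - [0,0,0]

```text
clock: 14.3
position: [510.3, -72.9, 226.4]
ee_rot: [1.0, -0.025, 0.0, 0.0]
contact_force: [-4.1, 1.6, 12.7]
gripper_width: -0.3
grasp_force: 6.8
```

>>> move_arm:
  fingers: [0,0,0,0,0,0]
  travel:
    - [0,0,-40]
    - [0,0,-85]
    - [0,0,-130]
    - [0,0,-175]
    - [0,0,-200]
    - [0,0,-200]
  dr:
    - [0,0,0]
    - [0,0,0]
    - [0,0,0]
    - [0,0,0]
    - [0,0,0]
    - [0,0,0]

```text
clock: 14.9
position: [510.6, -73.1, 429.0]
ee_rot: [1.0, -0.026, 0.005, -0.0]
contact_force: [-0.0, 0.3, -0.8]
gripper_width: -0.0
grasp_force: 0.0
```

```bash
python3 - <<'E'
from h import *
import pickle
X=np.array([.9986,-.0523]);Y=np.array([.0523,.9986])
def P(x,y,z): return [*(X*(513.3+x)+Y*(4.6+y)),z]
H=[P(0,-213-r*np.cos(1.2217),87+r*np.sin(1.2217)) for r in (50,120)]
for n,m,f in (("w",pickle.load(open("w1.pkl","rb")),"w1"),("t",arm.camera_model("top"),"top0"),("s",arm.camera_model("scene"),"scene0")):
    mk=red(cv2.imread(f"pics/{f}.png")[:,:,::-1]); p=proj(m,H)
    cs=[c for c in cv2.findContours(mk,0,1)[0] if cv2.pointPolygonTest(c,tuple(map(float,p.mean(0))),True)>-8]
    print(n,p.round(1).tolist(),[np.round(cv2.boxPoints(cv2.minAreaRect(c))).tolist() for c in cs])
im=arm.get_image("wrist"); cv2.imwrite("pics/w4.png",im[:,:,::-1])
print(arm.read_state()["position"])
E
```

```text
w [[508.1, 133.6], [576.4, 144.0]] [[[501.0, 143.0], [505.0, 122.0], [583.0, 133.0], [580.0, 155.0]]]
t [[394.9, 231.9], [412.1, 228.9]] [[[392.0, 229.0], [414.0, 224.0], [416.0, 233.0], [394.0, 237.0]]]
s [[389.3, 246.2], [405.7, 227.6]] [[[384.0, 244.0], [404.0, 222.0], [412.0, 230.0], [392.0, 252.0]]]
[510.08814722 -72.96612126 426.16811035]
```

View pics/w4.png

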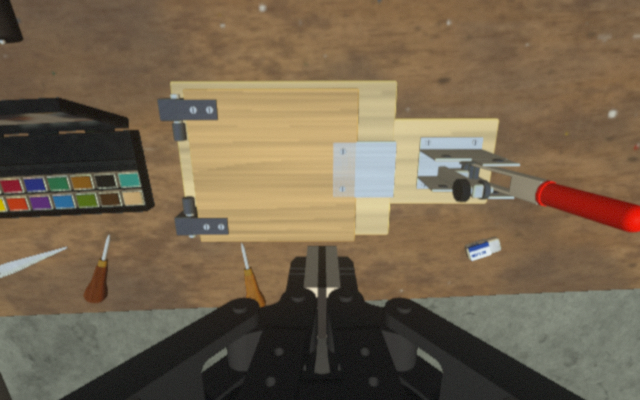

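The lid lies flat, and the handle is where the model puts it. I go to the inner side of the handle, above the foot.

>>> move_arm:
  fingers: [0,0,0,0,0,0,0,0]
  travel:
    - [0,45,0]
    - [0,90,0]
    - [0,135,0]
    - [0,152,15]
    - [0,152,45]
    - [0,152,70]
    - [0,152,80]
    - [0,152,80]
  dr:
    - [0,0,0]
    - [0,0,0]
    - [0,0,0]
    - [0,0,0]
    - [0,0,0]
    - [0,0,0]
    - [0,0,0]
    - [0,0,0]

```text
clock: 15.75
position: [501.8, -224.6, 342.0]
ee_rot: [1.0, -0.026, -0.003, -0.0]
contact_force: [-0.3, 0.7, 0.3]
gripper_width: 0.1
grasp_force: 0.0
```

>>> move_arm:
  fingers: [0,0,0,0,0,0,0,0,0,0]
  travel:
    - [0,12,0]
    - [0,23,0]
    - [0,34,0]
    - [0,43,2]
    - [0,51,5]
    - [0,59,11]
    - [0,67,19]
    - [0,73,27]
    - [0,78,34]
    - [0,82,42]
  dr:
    - [0,0,0]
    - [0,0,0]
    - [0,0,0]
    - [0,0,0]
    - [0,0,0]
    - [0,0,0]
    - [0,0,0]
    - [0,0,0]
    - [0,0,0]
    - [0,0,0]

```text
clock: 16.75
position: [498.1, -307.2, 301.8]
ee_rot: [1.0, -0.026, -0.0, 0.0]
contact_force: [-0.2, 0.1, 1.5]
gripper_width: -0.6
grasp_force: 0.5
```

```bash
python3 - <<'E'
from h import *
im=arm.get_image("scene"); cv2.imwrite("pics/s3.png",cv2.resize(im[140:320,260:460,::-1],None,fx=3,fy=3)); print(arm.read_state()["position"])
E
```

```text
[ 497.59343319 -307.24333119  300.14044592]
```

View pics/s3.png

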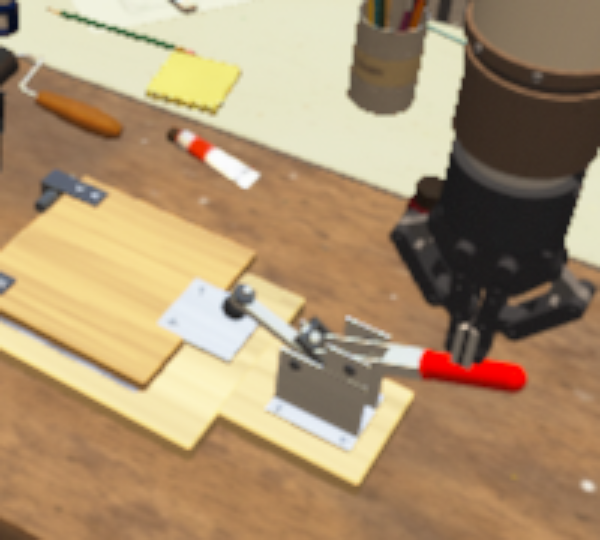

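The foot has swung onto the strike plate and the handle is at about 20 deg with the fingers on top. I press on through dead centre.

>>> move_arm:
  fingers: [0,0,0,0,0,0,0]
  travel:
    - [0,3,6]
    - [0,5,12]
    - [0,6,18]
    - [0,7,23]
    - [0,8,28]
    - [0,8,32]
    - [0,8,32]
  dr:
    - [0,0,0]
    - [0,0,0]
    - [0,0,0]
    - [0,0,0]
    - [0,0,0]
    - [0,0,0]
    - [0,0,0]

```text
clock: 17.5
position: [497.7, -314.7, 270.1]
ee_rot: [1.0, -0.026, -0.0, -0.0]
contact_force: [-0.2, 0.5, 0.7]
gripper_width: -0.1
grasp_force: 0.0
```

>>> move_arm:
  fingers: [0,0,0,0,0]
  travel:
    - [0,0,2]
    - [0,0,4]
    - [0,0,6]
    - [0,0,7]
    - [0,0,7]
  dr:
    - [0,0,0]
    - [0,0,0]
    - [0,0,0]
    - [0,0,0]
    - [0,0,0]

```text
clock: 18.0
position: [497.6, -314.4, 263.1]
ee_rot: [1.0, -0.026, -0.0, -0.0]
contact_force: [-0.5, 0.3, -0.1]
gripper_width: 0.0
grasp_force: 0.0
```

>>> move_arm:
  fingers: [0,0,0,0,0]
  travel:
    - [0,0,2]
    - [0,0,3]
    - [0,0,4]
    - [0,0,4]
    - [0,0,4]
  dr:
    - [0,0,0]
    - [0,0,0]
    - [0,0,0]
    - [0,0,0]
    - [0,0,0]

```text
clock: 18.5
position: [497.8, -314.6, 261.0]
ee_rot: [1.0, -0.026, 0.0, 0.0]
contact_force: [-0.7, 1.9, 7.0]
gripper_width: -0.0
grasp_force: 3.5
```

>>> move_arm:
  fingers: [0,0,0,0,0,0,0,0,0]
  travel:
    - [0,0,-20]
    - [0,0,-60]
    - [0,0,-105]
    - [0,0,-150]
    - [0,0,-200]
    - [-20,0,-240]
    - [-60,-20,-250]
    - [-60,-50,-250]
    - [-60,-50,-250]
  dr:
    - [0,0,0]
    - [0,0,0]
    - [0,0,0]
    - [0,0,0]
    - [0,0,0]
    - [0,0,0]
    - [0,0,0]
    - [0,0,0]
    - [0,0,0]

```text
clock: 19.4
position: [438.9, -259.8, 511.1]
ee_rot: [1.0, -0.025, 0.002, -0.0]
contact_force: [1.3, -0.4, 0.2]
gripper_width: 0.2
grasp_force: 0.0
```

```bash
python3 - <<'E'
from h import *
im=arm.get_image("wrist"); m=arm.camera_model("wrist"); im2=arm.get_image("scene")[140:320,250:450]
a=cv2.resize(im,(480,300)); b=cv2.resize(im2,(320,288)); c=np.zeros((300,800,3),np.uint8); c[:,:480]=a; c[:288,480:]=b
cv2.imwrite("pics/end.png",c[:,:,::-1])
X=np.array([.9986,-.0523]);Y=np.array([.0523,.9986]); P=lambda x,y,z:[*(X*(513.3+x)+Y*(4.6+y)),z]
for deg in(-7,-2,3,8):
    a=np.radians(deg); s=arm.camera_model("scene"); print(deg,*[proj(q,[P(0,-213-r*np.cos(a),87+r*np.sin(a)) for r in(50,120)]).round(1).tolist() for q in (m,s)])
for n,i in(("w",im),("s",arm.get_image("scene"))): print(n,[np.round(cv2.boxPoints(cv2.minAreaRect(c))).tolist() for c in cv2.findContours(red(i),0,1)[0] if cv2.contourArea(c)>120])
print(arm.read_state()["clock"],arm.read_state()["joint_vel"].round(3))
E
```

```text
-7 [[340.7, 103.9], [400.0, 103.7]] [[400.1, 270.2], [431.2, 288.0]]
-2 [[341.2, 104.1], [402.7, 104.2]] [[400.6, 268.9], [432.7, 285.0]]
3 [[341.4, 104.3], [404.8, 104.6]] [[400.9, 267.5], [433.8, 281.7]]
8 [[341.2, 104.5], [406.1, 105.1]] [[401.0, 266.1], [434.4, 278.2]]
w [[[343.0, 94.0], [403.0, 94.0], [403.0, 112.0], [343.0, 112.0]]]
s [[[398.0, 274.0], [403.0, 265.0], [435.0, 283.0], [430.0, 291.0]]]
19.55 [-0.01   0.021  0.006  0.001 -0.    -0.   ]
```

View pics/end.png

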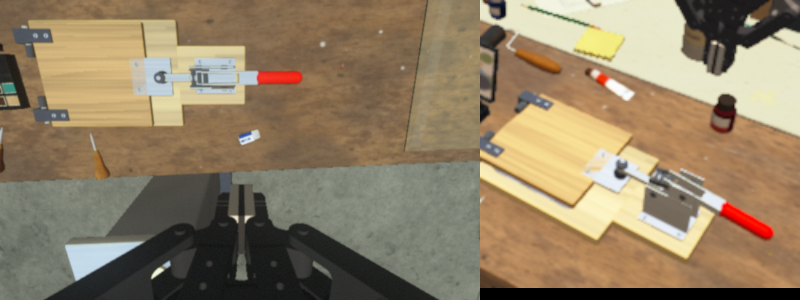

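The lid is flat and the foot is on the strike plate. The handle's slope in the scene view matches 7 deg below level, so it is locked, and the bystanders in view are untouched.

```bash
python3 -c "
from bench import arm
print(arm.job_done())"
```

```text
the job is handed in; nothing more can be done
None
```

The block was pushed flush into the corner, the platen folded down onto it, and the clamp thrown to its locked stop; the job was handed in at about 20 s, with no verdict returned.

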